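# Brace and clamp the laundry drying rail

## Robot

A 7-joint arm with a two-finger parallel gripper is mounted at the origin on the work surface. World frame = base frame: x ahead of the robot, y to its left, z up, the work surface at z = 0. Lengths are in m, angles in rad, forces in N, time in s.
With the tool pointing down it reaches from about 0.425 to 0.95 m from the base axis. Payload 4.7 kg.
Tool frame: the origin (TCP) lies midway between the tips of the shut fingers; the grasp point (between the pads) lies 19 mm behind it (arm.pinch_z is the distance from the TCP to the grasp point, in m); z points along the fingers, y is the line along which they close (so a half turn about z gives the same grasp; the last joint's range is limited). The gripper opens to 87 mm and grips with 3 to 60 N. Pads are 19 mm wide; open, the fingers measure 117 mm over their backs; the gripper's body (75 mm by 190 mm) begins 51 mm behind the grasp point.
Start: joints at [-1.263, 0.469, -0.049, 1.532, 0.024, 1.141, -0.082], TCP at [0.223, 0.637, 0.223] pointing down, gripper open.
Joint ranges: [-2.59, 2.59], [-0.33, 1.99], [-1.39, 1.29], [0.1, 2.45], [-1.04, 4.18], [0.21, 1.99], [-2.66, 2.66]. Speed limits (rad/s): [2.57, 2.57, 3.14, 3.14, 3.14, 3.14, 3.14].

## Interface

Orientations are given as a unit quaternion [x, y, z, w].
In Python, from workcell import arm gives the robot as it stands.
- The arm moves only by the tool arm_command, never from a script. Its argument "commands" is one flat list of numbers, 7 for each row, row after row: the closure in counts, from 0 (fully open) to 255 (shut), then the shift along the tool's x, y, z in m, then the turn, a rotation vector about the tool's x, y, z in rad. A call has 1 to 12 rows; each row is the pose to reach, as a shift and turn from the pose commanded when the call began, along the tool's axes at that moment; what a row does not reach only later rows make up. A row lasts 1/8 s, in which the tool goes at most 62.5 mm and 10.7 degrees, less where a joint would pass 70% of its speed; a pose out of reach is approached as far as the arm can. A call with a gripper value outside its range is refused whole. The fingers move at their own pace and stop on an object; "force" is the grip in N (left out, the last holds). Time passes only in rows, so rows that repeat a pose let the fingers close. It gives the time, the measured TCP pose, the force, the opening and the grip force at its end, in the units of the state.
- arm.get_obs(): the state, without advancing time (a new reading comes with each control period).
- arm.read_camera(name): name is "scene" or "top" or "wrist"; returns the picture (480x640x3 uint8, red, green, blue); there is no depth.
- arm.camera_info(name): a dict with "fx", "fy", "cx", "cy" (pixels), "extrinsics" (4x4, takes a point from camera to world coordinates). Camera axes: x right, y down, z forward; pixel columns grow to the right and rows downward; lengths in m; the calibration is good to about 2 mm. A picture is of the moment at which its call begins: read the wrist's pose just before it. camera_info takes no time and is no camera call; for the wrist camera it gives the pose at the moment of the call.
- arm.hand_in(): hands the job in; it is judged then, once.
The state is a dict: "t": time; "joint_pos": joint angles; "joint_velocities": joint speeds; "joint_efforts": joint torques, N m; "ee_pos": TCP position; "ee_rot": TCP orientation; "ft_force": force on the tool from outside, world axes, zero at the start; "torque": the same for the moment, N m; "width": finger opening in m; "grip_force": force on a finger pad.
Only numpy, scipy, OpenCV 4.12 (cv2) and the standard library are available. Lean on these libraries where they do the work, as an engineer would, in place of code of your own. Each camera call takes 0.05 s, during which the arm holds its last target. There are 200 camera calls.

## Task

Brace the small drying rail: by its orange handle, slide the steel tube into the white end cup until its foot presses on the sprung pad hidden inside with a light but definite preload, about 5 N, without crushing the pad. Then flip the orange cam lever over centre until it lies flat against its stop so that the tube is clamped, and let go. Leave the detergent, the dosing cup and the peg box alone.

Things in the scene. Friction and masses are not known exactly. Their poses are not given: they have to be found in the camera images.
- rail: The fixed drying rail stand: white base 110 x 500 x 14 mm screwed to the worktop. Origin under its middle at worktop level; +y runs along the tube towards the end cup, z up. The tube's axis lies 100 mm above the worktop, over the origin's y line.
- tube: Sliding steel tube, 22 mm in diameter, 300 mm long, along the rail's y through a fixed grey sleeve (32 mm across, at rail y 0 to 90 mm). Origin: tip of its black rubber foot, on the axis; +y to the cup. Slides along y only, 100 mm, with about 7 N of friction: left alone it stays put against less than that, even unclamped. Pushing it to a 5 N preload takes 12 N in all.
- grip (a point): Centre of the tube's orange handle, an upright block 24 mm (rail x) by 20 mm (rail y), 48 mm tall, standing over the tube 280 mm behind the foot; this point is 142 mm above the worktop, the handle's top 162 mm. Free on all sides. Axes as the rail's.
- cup: Fixed white end cup, 52 mm across, 75 mm deep. Origin: centre of its open mouth, on the tube's axis; +y points into it. Inside is a sprung rubber pad, at rest 12 to 42 mm behind the mouth: the depth differs each time, is not visible and must be felt. Its spring gives 1.5 N per mm from first touch (5 N at 3.3 mm). A preload of 2.5 to 9 N is right; over 14 N (9 mm) crushes the pad.
- lever_hinge (a point): The cam lever's hinge axis, 130 mm above the worktop, above the tube in the black clamp collar; the axis runs parallel to the tube (rail y).
- lever_tip (a point): Middle of the orange grip roller at the end of the lever, 85 mm from the hinge: 16 mm in diameter and 26 mm long along the rail's y, flat ends, so that it can be pinched across its ends from above and turns between the fingers.
- lever (a joint): Cam lever angle, rad, 0 to 2.53. At 0 it points 35 degrees above level to the rail's +x (far) side; it grows as the lever swings up over the top to the -x (near) side; 2.53 is its stop, level (closed). It turns easily to 0.4, then its cam resists with up to 0.5 Nm (6 N at the tip) and springs back if let go; it is over centre at 2.0, and from 2.3 on it snaps shut when let go, clamping the tube.
- detergent: Bystander: white detergent bottle, 76 mm in diameter, 200 mm tall, origin under its middle.
- dose_cup: Bystander: blue dosing cup, 60 mm in diameter, 50 mm tall, origin under its middle.
- peg_box: Bystander: green open box, 100 x 140 x 70 mm, origin under its middle.

How it is judged:
On the way, in this order (a step that is already met when the one before it is completed fails the run):
1. the tube's foot presses on the pad in the cup with 2.5 to 9 N while the lever is still open (contact force between tube and cup between 2.5 and 9 N and value of joint lever below 0.8 rad), for 0.3 s.
2. the lever is flipped over centre to its stop (value of joint lever above 2.45 rad), for 0.2 s.
At the end, for the whole second after the job is handed in: The lever lies at its stop (above 2.45 rad), the tube is at rest and its foot still presses on the pad in the cup with 2.5 to 9 N (value of joint lever above 2.45 rad and contact force between tube and cup between 2.5 and 9 N and linear speed of tube below 0.01 m/s); the robot touches nothing.
It fails at once if the pad is crushed: more than 14 N between tube and cup (contact force between tube and cup above 14 N).
It fails at once if a bystander is moved by more than 25 mm (distance of any of detergent, dose_cup, peg_box from where it was at the start of the episode above 0.025 m).
It also fails if it takes over 48 s, if anything falls off the work surface, if the arm or the gripper's body presses on something with over 40 N, if the wrist force passes 120 N, or if a joint passes its speed limit or range.

## Working session

There is one attempt and no reset: what is moved stays moved. The work goes in short steps, Python scripts to look and compute and a tool call to move; the robot and the scene stay as the last step left them, time stands still between calls to the robot, and variables do not carry over. Pictures are saved under pics/ and viewed, at most 10 in all, crops included, and the job is handed in when it is done.

Besides the shell and the picture viewer there is one more tool, called by a JSON object that holds its "method" and its "body". arm_command: Moves the arm, as the interface text tells. Its arguments: {"type":"object","properties":{"commands":{"type":"array"},"force":{"type":"number"}},"required":["commands"]}

```bash
mkdir -p pics; ls; python3 - <<'E'
from workcell import arm
import cv2
o=arm.get_obs();print({k:(o[k]) for k in('t','ee_pos','ee_rot','ft_force','width')},arm.pinch_z)
for n in('scene','top'):
    im=arm.read_camera(n);cv2.imwrite(f'pics/{n}0.png',im[:,:,::-1]);i=arm.camera_info(n);print(n,i['fx'],i['cx'],i['cy'],i['extrinsics'])
E
```

```text
pics
{'t': 0.0, 'ee_pos': array([0.22287915, 0.63649092, 0.22143186]), 'ee_rot': array([ 1.67595234e-01,  9.85855356e-01, -1.01911503e-03, -1.25428178e-04]), 'ft_force': array([0.38634002, 0.18315451, 0.37262536]), 'width': 0.0872293019095971} 0.0187
scene 475.21438547154617 319.0901220131634 241.04643780056884 [[ 0.82477783  0.38742375 -0.41187906  0.97677782]
 [ 0.56545238 -0.5680099   0.59802037 -0.49945071]
 [-0.00226409 -0.72613194 -0.68755166  0.72245303]
 [ 0.          0.          0.          1.        ]]
top 603.8369321849162 320.1009680641263 240.24561051952546 [[-0.02238832 -0.9890227   0.14605773  0.5204705 ]
 [-0.99929963  0.02651966  0.02639988  0.00341007]
 [-0.02998348 -0.14536439 -0.98892375  1.01841829]
 [ 0.          0.          0.          1.        ]]
```

View pics/top0.png

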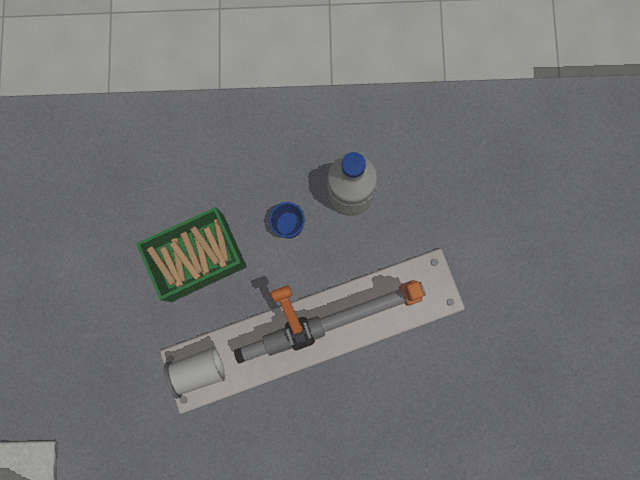

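View pics/scene0.png

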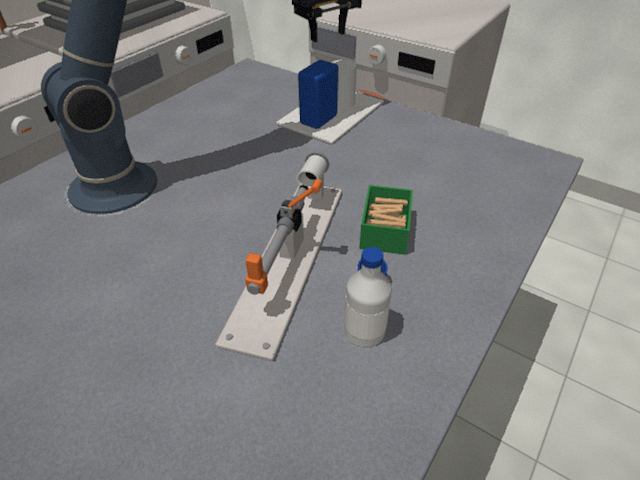

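The top view shows the handle at about (412,292), the lever roller at (282,293), the foot at (240,355), the cup mouth at (222,365), and the bystanders up and left of the rail. The scene view agrees: the lever points to the far side, so it is open.

```bash
cat > h.py <<'E'
import numpy as np, cv2
from workcell import arm
from scipy.spatial.transform import Rotation as R
def ray(n,uv,info=None):
    i=info or arm.camera_info(n);E=np.array(i['extrinsics'])
    d=E[:3,:3]@np.array([(uv[0]-i['cx'])/i['fx'],(uv[1]-i['cy'])/i['fy'],1]);return E[:3,3],d
def onz(n,uv,z,info=None):
    c,d=ray(n,uv,info);return c+d*(z-c[2])/d[2]
def cross(r1,r2):
    (a,d),(b,e)=r1,r2
    s=np.linalg.lstsq(np.c_[d,-e],b-a,rcond=None)[0];p,q=a+d*s[0],b+e*s[1];return (p+q)/2,np.linalg.norm(p-q)
def tool(dw):  # world shift -> tool axes
    return R.from_quat(arm.get_obs()['ee_rot']).inv().apply(dw)
E
python3 - <<'E'
from h import *
np.set_printoptions(precision=4,suppress=True)
im=cv2.imread('pics/top0.png');hsv=cv2.cvtColor(im,cv2.COLOR_BGR2HSV)
m=cv2.inRange(hsv,(5,160,120),(16,255,255))
n,l,s,c=cv2.connectedComponentsWithStats(m)
for k in range(1,n):
    if s[k,4]>60: print(s[k],c[k])
C=[onz('top',p,.014) for p in((162,350),(440,250),(464,310),(181,412))]
print(np.array(C)); o=np.mean(C,0)
y=(C[0]-C[1]+C[3]-C[2])[:2];y/=np.linalg.norm(y);x=np.array([y[1],-y[0]])
print('origin',o,'y',y,'yaw',np.arctan2(y[1],y[0]))
for nm,p,z in(('handle top',(413,290),.162),('roller',(282,293),.179),('foot',(238,355),.1),('cup mouth top',(222,365),.12),('bottle',(353,165),.2),('dose',(287,220),.05)):
    w=onz('top',p,z);d=w[:2]-o[:2];print(nm,w,'rail',d@x,d@y)
cv2.imwrite('pics/hz.png',cv2.resize(im[230:420,150:480],None,fx=2.4,fy=2.4,interpolation=2))
ob=arm.get_obs();print(R.from_quat(ob['ee_rot']).as_matrix())
E
```

```text
[272 287  29  47 424] [286.8892 307.1698]
[[ 0.4927  0.2954  0.014 ]
 [ 0.647  -0.1694  0.014 ]
 [ 0.5467 -0.2035  0.014 ]
 [ 0.3928  0.2627  0.014 ]]
origin [0.5198 0.0463 0.014 ] y [-0.3143  0.9493] yaw 1.8905308252724538
handle top [ 0.5725 -0.1032  0.162 ] rail 0.003073454957653224 -0.158457370304514
roller [0.5717 0.0805 0.179 ] rail 0.06005199464893404 0.01613392262704153
foot [0.4852 0.1552 0.1   ] rail 0.0014032873179412528 0.11425384310176581
cup mouth top [0.4721 0.1755 0.12  ] rail -0.004709850714295152 0.13766845447648443
bottle [ 0.7461 -0.023   0.2   ] rail 0.1930523027289433 -0.13686318756879615
dose [0.6983 0.0826 0.05  ] rail 0.18089701952893675 -0.02167337228627353
[[-0.9438  0.3304 -0.0005]
 [ 0.3304  0.9438 -0.0017]
 [-0.     -0.0017 -1.    ]]
```

View pics/hz.png

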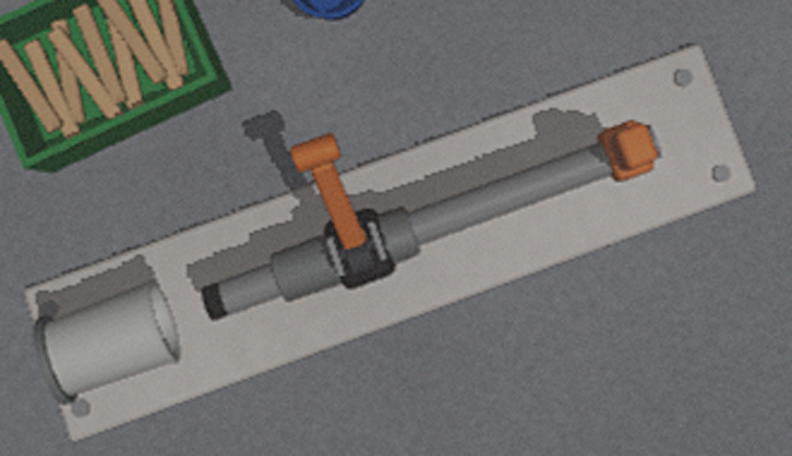

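The crop shows the handle's top face at about (637,145), which is full-frame (415.4,290.4). The roller is at (316,152), or (281.7,293.3). The foot tip is at (205,303), or (235.4,356.2).

```bash
python3 - <<'E'
from h import *
np.set_printoptions(precision=4,suppress=True)
im=cv2.imread('pics/scene0.png');
cv2.imwrite('pics/sz.png',cv2.resize(im[150:310,220:350],None,fx=3.7,fy=3.7,interpolation=2))
E
```

```text
(no output)
```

View pics/sz.png

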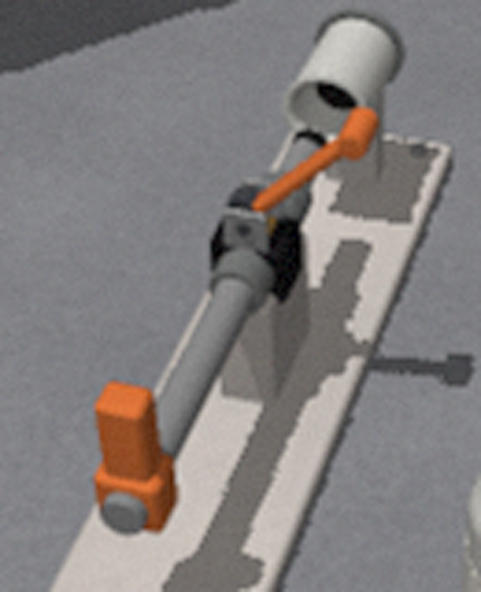

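The scene crop shows the handle's top face at about (125,398), or (253.8,257.6) in the full frame. The roller is at (359,133), or (317,186).

```bash
python3 - <<'E'
from h import *
np.set_printoptions(precision=4,suppress=True)
h,e=cross(ray('top',(415.4,290.4)),ray('scene',(253.8,257.6)));print('handle',h,e,onz('top',(415.4,290.4),.162))
r,e=cross(ray('top',(281.7,293.3)),ray('scene',(317,186)));print('roller',r,e)
f=onz('top',(235.4,356.2),.1);m=onz('top',(218.5,364),.1)
H=onz('top',(415.4,290.4),.162)
y=f[:2]-H[:2];print('len',np.linalg.norm(y),'yaw',np.arctan2(y[1],y[0]),'gap',np.linalg.norm(m[:2]-f[:2]))
y=np.array([-.3143,.9493]);x=np.array([y[1],-y[0]]);print('roller in rail x from handle',(r-H)[:2]@x,(r-H)[:2]@y)
# turn so tool y along rail y; shift to TCP 0.10 above grasp
o=arm.get_obs();Rm=R.from_quat(o['ee_rot'])
Rt=R.from_matrix(np.c_[np.r_[-x,0],np.r_[y,0],[0,0,-1]]);print('det',np.linalg.det(Rt.as_matrix()))
print('rotvec tool',(Rm.inv()*Rt).as_rotvec())
for z in(.25,.1233): print('shift',tool(np.r_[H[:2],z]-o['ee_pos']))
E
```

```text
handle [ 0.5728 -0.1059  0.1611] 0.0022979505354394116 [ 0.5719 -0.1065  0.162 ]
roller [0.5715 0.0805 0.1924] 0.0025651627257768346
len 0.27994203415899255 yaw 1.8918766143608332 gap 0.027750928769041294
roller in rail x from handle 0.05842644114575178 0.17763595901894721
det 1.0
rotvec tool [-0.0017 -0.0005 -0.6564]
shift [-0.575  -0.5861 -0.0274]
shift [-0.575  -0.5859  0.0993]
```

{"method": "arm_command", "body": {"commands": [0,-0.575,-0.586,-0.027,0,0,-0.656,0,-0.575,-0.586,-0.027,0,0,-0.656,0,-0.575,-0.586,-0.027,0,0,-0.656,0,-0.575,-0.586,-0.027,0,0,-0.656,0,-0.575,-0.586,-0.027,0,0,-0.656,0,-0.575,-0.586,-0.027,0,0,-0.656,0,-0.575,-0.586,-0.027,0,0,-0.656,0,-0.575,-0.586,-0.027,0,0,-0.656,0,-0.575,-0.586,-0.027,0,0,-0.656,0,-0.575,-0.586,-0.027,0,0,-0.656,0,-0.575,-0.586,-0.027,0,0,-0.656,0,-0.575,-0.586,-0.027,0,0,-0.656], "force": 20}}

```text
t: 1.6
ee_pos: [0.5421, -0.0431, 0.2471]
ee_rot: [-0.159, 0.987, 0.0, -0.0]
ft_force: [1.7, 1.0, 0.2]
width: 0.0869
grip_force: 0.0
```

{"method": "arm_command", "body": {"commands": [0,-0.009,-0.069,0,0,0,0,0,-0.009,-0.069,0,0,0,0,0,-0.009,-0.069,0,0,0,0,0,-0.009,-0.069,0,0,0,0]}}

```text
t: 2.1
ee_pos: [0.5715, -0.1018, 0.2469]
ee_rot: [-0.16, 0.987, 0.001, -0.0]
ft_force: [-0.1, 0.6, -0.2]
width: 0.0867
grip_force: 0.0
```

```bash
python3 - <<'E'
from h import *
np.set_printoptions(precision=4,suppress=True)
o=arm.get_obs();i=arm.camera_info('wrist');im=arm.read_camera('wrist');cv2.imwrite('pics/w1.png',im[:,:,::-1])
hsv=cv2.cvtColor(im,cv2.COLOR_RGB2HSV);m=cv2.inRange(hsv,(4,150,120),(18,255,255))
n,l,s,c=cv2.connectedComponentsWithStats(m)
for k in range(1,n):
    if s[k,4]>100: print(s[k],c[k],onz('wrist',c[k],.162,i))
print(o['ee_pos'],R.from_quat(o['ee_rot']).as_matrix(),tool(np.array([.572,-.1065,.1233])-o['ee_pos']))
E
```

```text
[ 301  203   29   54 1413] [315.2541 228.7127] [ 0.5604 -0.1089  0.162 ]
[526 236  35  53 912] [542.6217 262.1941] [0.5313 0.0615 0.162 ]
[ 0.5715 -0.1018  0.2469] [[-0.9485 -0.3166 -0.0008]
 [-0.3166  0.9485  0.0013]
 [ 0.0004  0.0015 -1.    ]] [ 0.001  -0.0047  0.1236]
```

View pics/w1.png

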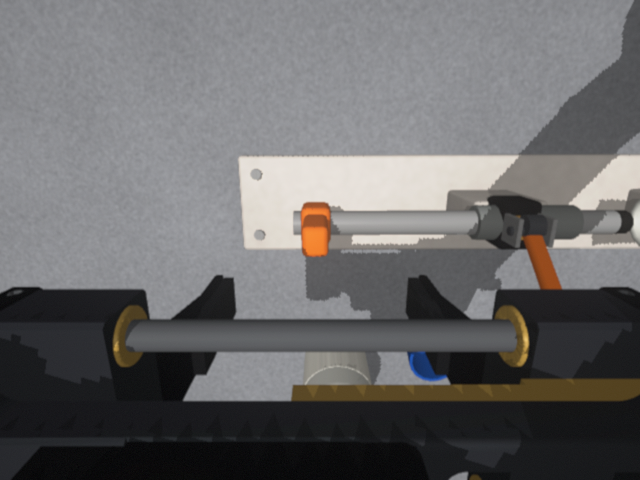

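The wrist view shows the handle between the open fingers at about (316,230), with the tube axis running level in the image. The alignment is good, so I'll go down and grip.

{"method": "arm_command", "body": {"commands": [0,0.001,-0.005,0.06,0,0,0,0,0.001,-0.005,0.11,0,0,0,0,0.001,-0.005,0.124,0,0,0,150,0.001,-0.005,0.124,0,0,0,255,0.001,-0.005,0.124,0,0,0,255,0.001,-0.005,0.124,0,0,0,255,0.001,-0.005,0.124,0,0,0,255,0.001,-0.005,0.124,0,0,0], "force": 30}}

```text
t: 3.15
ee_pos: [0.5727, -0.1092, 0.1237]
ee_rot: [-0.159, 0.987, -0.0, 0.0]
ft_force: [0.2, 0.2, -0.2]
width: 0.0452
grip_force: 0.0
```

{"method": "arm_command", "body": {"commands": [255,0,0,0,0,0,0,255,0,0,0,0,0,0,255,0,0,0,0,0,0,255,0,0,0,0,0,0]}}

```text
t: 3.65
ee_pos: [0.5718, -0.107, 0.123]
ee_rot: [-0.16, 0.987, 0.001, -0.001]
ft_force: [-1.8, 4.5, 2.8]
width: 0.0199
grip_force: 30.0
```

{"method": "arm_command", "body": {"commands": [255,0,0.007,0,0,0,0,255,0,0.014,0,0,0,0,255,0,0.021,0,0,0,0,255,0,0.026,0,0,0,0,255,0,0.028,0,0,0,0,255,0,0.029,0,0,0,0,255,0,0.03,0,0,0,0]}}

```text
t: 4.53
ee_pos: [0.564, -0.0838, 0.1231]
ee_rot: [-0.158, 0.987, -0.002, 0.001]
ft_force: [3.5, -7.0, -3.8]
width: 0.02
grip_force: 30.1
```

```bash
cat > f.py <<'E'
from h import *
o=arm.get_obs();y=np.array([-.3155,.949,0]);print(o['t'],'F',-o['ft_force']@y,'pos',o['ee_pos']@y,'fz',o['ft_force'])
E
python3 f.py
```

```text
4.525 F 7.75912594681214 pos -0.25747272883850214 fz [ 3.53588268 -7.00058479 -3.76879798]
```

{"method": "arm_command", "body": {"commands": [255,0,0.003,0,0,0,0,255,0,0.006,0,0,0,0,255,0,0.008,0,0,0,0,255,0,0.009,0,0,0,0,255,0,0.01,0,0,0,0]}}

```text
t: 5.15
ee_pos: [0.5608, -0.0744, 0.1231]
ee_rot: [-0.158, 0.987, -0.002, 0.001]
ft_force: [3.3, -6.7, -3.6]
width: 0.0198
grip_force: 30.1
```

```bash
python3 f.py
```

```text
5.15 F 7.383907390459804 pos -0.24752184174478448 fz [ 3.32731653 -6.67454059 -3.57550764]
```

Sliding friction reads about 7.4–7.8 N. I'll carry on in 4 mm steps.

{"method": "arm_command", "body": {"commands": [255,0,0.001,0,0,0,0,255,0,0.002,0,0,0,0,255,0,0.003,0,0,0,0,255,0,0.004,0,0,0,0]}}

```text
t: 5.65
ee_pos: [0.5596, -0.0706, 0.1231]
ee_rot: [-0.158, 0.987, -0.002, 0.001]
ft_force: [3.6, -5.8, -3.3]
width: 0.0198
grip_force: 30.1
```

{"method": "arm_command", "body": {"commands": [255,0,0.001,0,0,0,0,255,0,0.002,0,0,0,0,255,0,0.003,0,0,0,0,255,0,0.004,0,0,0,0]}}

```text
t: 6.15
ee_pos: [0.5583, -0.0668, 0.1231]
ee_rot: [-0.158, 0.987, -0.002, 0.001]
ft_force: [2.8, -5.9, -3.0]
width: 0.0202
grip_force: 30.1
```

{"method": "arm_command", "body": {"commands": [255,0,0.001,0,0,0,0,255,0,0.002,0,0,0,0,255,0,0.003,0,0,0,0]}}

```text
t: 6.52
ee_pos: [0.5574, -0.064, 0.1231]
ee_rot: [-0.158, 0.987, -0.002, 0.001]
ft_force: [3.0, -6.5, -2.3]
width: 0.02
grip_force: 30.1
```

{"method": "arm_command", "body": {"commands": [255,0,0.001,0,0,0,0,255,0,0.002,0,0,0,0,255,0,0.003,0,0,0,0]}}

```text
t: 6.9
ee_pos: [0.5564, -0.0611, 0.1231]
ee_rot: [-0.158, 0.987, -0.002, 0.001]
ft_force: [3.2, -5.8, -3.1]
width: 0.0197
grip_force: 30.1
```

{"method": "arm_command", "body": {"commands": [255,0,0.001,0,0,0,0,255,0,0.002,0,0,0,0,255,0,0.003,0,0,0,0]}}

```text
t: 7.28
ee_pos: [0.5554, -0.0582, 0.1231]
ee_rot: [-0.158, 0.987, -0.002, 0.001]
ft_force: [3.6, -5.9, -2.6]
width: 0.02
grip_force: 30.1
```

{"method": "arm_command", "body": {"commands": [255,0,0.001,0,0,0,0,255,0,0.002,0,0,0,0,255,0,0.003,0,0,0,0]}}

```text
t: 7.65
ee_pos: [0.5545, -0.0555, 0.1231]
ee_rot: [-0.158, 0.987, -0.002, 0.001]
ft_force: [2.9, -7.1, -2.2]
width: 0.02
grip_force: 30.1
```

{"method": "arm_command", "body": {"commands": [255,0,0.001,0,0,0,0,255,0,0.002,0,0,0,0,255,0,0.003,0,0,0,0]}}

```text
t: 8.02
ee_pos: [0.5537, -0.0532, 0.1231]
ee_rot: [-0.158, 0.987, -0.003, 0.001]
ft_force: [4.7, -8.4, -3.1]
width: 0.0199
grip_force: 30.1
```

{"method": "arm_command", "body": {"commands": [255,0,0.001,0,0,0,0,255,0,0.002,0,0,0,0]}}

```text
t: 8.28
ee_pos: [0.5534, -0.0521, 0.1231]
ee_rot: [-0.158, 0.987, -0.003, 0.001]
ft_force: [3.6, -10.2, -4.0]
width: 0.0197
grip_force: 30.2
```

```bash
python3 f.py
```

```text
8.275 F 10.856630310201894 pos -0.22404928207786753 fz [  3.5995698  -10.24337833  -4.01971492]
```

{"method": "arm_command", "body": {"commands": [255,0,0.001,0,0,0,0,255,0,0.0015,0,0,0,0,255,0,0.0015,0,0,0,0]}}

```text
t: 8.65
ee_pos: [0.5531, -0.0513, 0.1231]
ee_rot: [-0.157, 0.988, -0.003, 0.001]
ft_force: [5.4, -10.0, -5.1]
width: 0.0199
grip_force: 30.2
```

```bash
python3 f.py
```

```text
8.65 F 11.19752992499993 pos -0.22317327406438212 fz [ 5.419831   -9.99744283 -5.07585962]
```

{"method": "arm_command", "body": {"commands": [255,0,-0.001,0,0,0,0,255,0,-0.002,0,0,0,0,255,0,-0.002,0,0,0,0]}}

```text
t: 9.02
ee_pos: [0.5531, -0.0513, 0.1231]
ee_rot: [-0.158, 0.987, -0.002, 0.001]
ft_force: [2.7, -6.1, -2.8]
width: 0.0199
grip_force: 30.1
```

```bash
python3 f.py
```

```text
9.025 F 6.6485868112266955 pos -0.22316640950396124 fz [ 2.73317026 -6.09723034 -2.80548785]
```

{"method": "arm_command", "body": {"commands": [255,0,-0.001,0,0,0,0,255,0,-0.002,0,0,0,0,0,0,-0.002,0,0,0,0,0,0,-0.002,0,0,0,0,0,0,-0.002,0,0,0,0,0,0,-0.002,0,0,0,0]}}

```text
t: 9.78
ee_pos: [0.5529, -0.0493, 0.1232]
ee_rot: [-0.159, 0.987, 0.0, 0.0]
ft_force: [0.2, -0.6, -0.6]
width: 0.0516
grip_force: 0.0
```

```bash
cat > g.py <<'E'
from h import *
np.set_printoptions(precision=4,suppress=True)
o=arm.get_obs();print(o['t'],o['width'],o['ft_force'],o['ee_pos'])
y=np.array([-.3155,.949,0]);x=np.array([.949,.3155,0])
H=np.array([.5719,-.1065,0]);r=np.array([.5715,.0805,.1924])
print('roller rel rail',(r-H)@x,(r-H)@y)
d=r+[0,0,.0187]-[0,0,.0374]-o['ee_pos'];print('TCP target',r-[0,0,.0187],'tool shift',tool(d))
E
python3 g.py
```

```text
9.775 0.05157085506895644 [ 0.2002 -0.5568 -0.6178] [ 0.5529 -0.0493  0.1232]
roller rel rail 0.05861890000000004 0.17758919999999997
TCP target [0.5715 0.0805 0.1737] tool shift [-0.0584  0.1174 -0.0504]
```

{"method": "arm_command", "body": {"commands": [0,0,0,-0.06,0,0,0,0,0,0,-0.12,0,0,0,0,-0.029,0.058,-0.12,0,0,0,0,-0.058,0.117,-0.12,0,0,0,0,-0.058,0.117,-0.12,0,0,0,0,-0.058,0.117,-0.12,0,0,0]}}

```text
t: 10.52
ee_pos: [0.5711, 0.0796, 0.2429]
ee_rot: [-0.159, 0.987, -0.0, -0.0]
ft_force: [-0.6, -0.4, 0.7]
width: 0.0867
grip_force: 0.0
```

```bash
python3 g.py; python3 - <<'E'
from h import *
np.set_printoptions(precision=4,suppress=True)
i=arm.camera_info('wrist');im=arm.read_camera('wrist');cv2.imwrite('pics/w2.png',im[:,:,::-1])
E=np.linalg.inv(np.array(i['extrinsics']))
for p in([.5715,.0805,.1924],[.553-.0,-.0493,.162]):
    c=E[:3,:3]@p+E[:3,3];print('pred px',i['fx']*c[0]/c[2]+i['cx'],i['fy']*c[1]/c[2]+i['cy'])
E
```

```text
10.525 0.08671952947161929 [-0.5756 -0.4347  0.6899] [0.5711 0.0796 0.2429]
roller rel rail 0.05861890000000004 0.17758919999999997
TCP target [0.5715 0.0805 0.1737] tool shift [-0.0008  0.0008  0.0692]
pred px 321.02513810398364 262.36857589211905
pred px 149.17415707306594 166.76445962486824
```

View pics/w2.png

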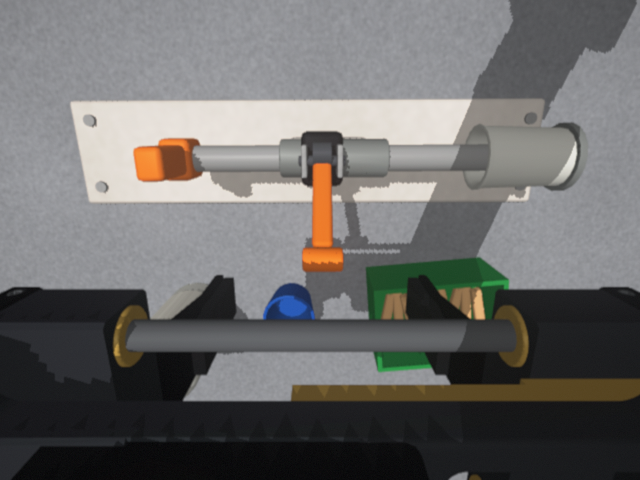

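The roller is seen at (323,260) against a predicted (321,262), and the foot is inside the cup. I'll descend and pinch the roller.

{"method": "arm_command", "body": {"commands": [0,-0.001,0.001,0.05,0,0,0,0,-0.001,0.001,0.069,0,0,0,150,-0.001,0.001,0.069,0,0,0,255,-0.001,0.001,0.069,0,0,0,255,-0.001,0.001,0.069,0,0,0,255,-0.001,0.001,0.069,0,0,0,255,-0.001,0.001,0.069,0,0,0,255,-0.001,0.001,0.069,0,0,0,255,-0.001,0.001,0.069,0,0,0,255,-0.001,0.001,0.069,0,0,0]}}

```text
t: 11.82
ee_pos: [0.5719, 0.081, 0.1742]
ee_rot: [-0.159, 0.987, 0.0, -0.0]
ft_force: [-0.5, 0.0, 0.2]
width: 0.0258
grip_force: 30.0
```

```bash
python3 g.py; python3 - <<'E'
from h import *
# arc rows from lever angle now; tool x=-rail x, z down
o=arm.get_obs();th0=np.arctan2(.0624,.0586)
for q in np.arange(.2,2.54,.15).tolist()+[2.53]:
    th=np.radians(35)+q;print(round(q,2),'x %.4f z %.4f'%(-.085*(np.cos(th)-np.cos(th0)),-.085*(np.sin(th)-np.sin(th0))))
E
```

```text
11.825 0.02584594232970032 [-0.5151  0.0449  0.1636] [0.5719 0.081  0.1742]
roller rel rail 0.05861890000000004 0.17758919999999997
TCP target [0.5715 0.0805 0.1737] tool shift [ 0.0005 -0.0004  0.0005]
0.2 x -0.0004 z 0.0003
0.35 x 0.0095 z -0.0077
0.5 x 0.0205 z -0.0142
0.65 x 0.0323 z -0.0190
0.8 x 0.0447 z -0.0220
0.95 x 0.0573 z -0.0230
1.1 x 0.0701 z -0.0222
1.25 x 0.0825 z -0.0195
1.4 x 0.0944 z -0.0149
1.55 x 0.1055 z -0.0087
1.7 x 0.1155 z -0.0008
1.85 x 0.1242 z 0.0085
2.0 x 0.1315 z 0.0189
2.15 x 0.1371 z 0.0304
2.3 x 0.1409 z 0.0425
2.45 x 0.1429 z 0.0551
2.53 x 0.1432 z 0.0619
```

{"method": "arm_command", "body": {"commands": [255,0.0095,0,-0.0077,0,0,0,255,0.0205,0,-0.0142,0,0,0,255,0.0323,0,-0.019,0,0,0,255,0.0447,0,-0.022,0,0,0,255,0.0573,0,-0.023,0,0,0,255,0.0701,0,-0.0222,0,0,0,255,0.0701,0,-0.0222,0,0,0]}}

```text
t: 12.7
ee_pos: [0.5066, 0.0591, 0.1987]
ee_rot: [-0.159, 0.987, 0.0, 0.003]
ft_force: [4.5, 1.6, 2.7]
width: 0.0256
grip_force: 30.0
```

```bash
cat > q.py <<'E'
from h import *
o=arm.get_obs();x=np.array([.949,.3155,0]);y=np.array([-.3155,.949,0])
g=o['ee_pos']-[0,0,-.0187]*1;c=np.array([.5719,-.1065,.13]);a=np.arctan2(g[2]-.13,(g-c)@x)
print('q',a-np.radians(35),'r',np.hypot(g[2]-.13,(g-c)@x),'F x,y,z',o['ft_force']@x,o['ft_force']@y,o['ft_force'][2],'w',o['width'],o['t'])
E
python3 q.py
```

```text
q 1.0710369612670785 r 0.08798516902180913 F x,y,z 4.730171112942336 0.07532043200929972 2.6560229806482463 w 0.02560721355878237 12.7
```

{"method": "arm_command", "body": {"commands": [255,0.0124,0,0.0027,0,0,0,255,0.0243,0,0.0073,0,0,0,255,0.0354,0,0.0135,0,0,0,255,0.0454,0,0.0214,0,0,0,255,0.0541,0,0.0307,0,0,0,255,0.0614,0,0.0411,0,0,0,255,0.067,0,0.0526,0,0,0,255,0.0708,0,0.0647,0,0,0,255,0.0728,0,0.0773,0,0,0,255,0.0731,0,0.0841,0,0,0,255,0.0731,0,0.0841,0,0,0,255,0.0731,0,0.0841,0,0,0]}}

```text
t: 14.2
ee_pos: [0.4327, 0.0343, 0.1111]
ee_rot: [-0.159, 0.987, -0.001, -0.004]
ft_force: [-3.8, -3.8, -3.3]
width: 0.025
grip_force: 30.0
```

```bash
python3 q.py
```

```text
q -3.7500757540336425 r 0.08765610839968235 F x,y,z -4.7641969667565505 -2.3738299467207495 -3.2719003085237777 w 0.025017773247974325 14.2
```

The lever is at 2.53 rad, which is its stop. I'll open the fingers, retreat and check.

{"method": "arm_command", "body": {"commands": [0,0,0,0,0,0,0,0,0,0,0,0,0,0,0,0,0,0,0,0,0,0,0,0,0,0,0,0,0,0,0,0,0,0,0,0,0,-0.03,0,0,0,0,0,0,-0.08,0,0,0,0,0,0,-0.13,0,0,0,0,0,0,-0.16,0,0,0,0,0,0,-0.16,0,0,0,0,0,0,-0.16,0,0,0]}}

```text
$.commands: bad value
```

```bash
python3 - <<'E'
from h import *
o=arm.get_obs();print(o['t'],o['ee_pos'],o['ft_force'],o['width'])
im=arm.read_camera('scene')[:,:,::-1];cv2.imwrite('pics/end.png',cv2.resize(im[110:310,200:440],None,fx=2.9,fy=2.9))
E
```

```text
14.2 [0.43272916 0.03428373 0.11109119] [-3.77174681 -3.75533832 -3.27190031] 0.025017773247974325
```

View pics/end.png

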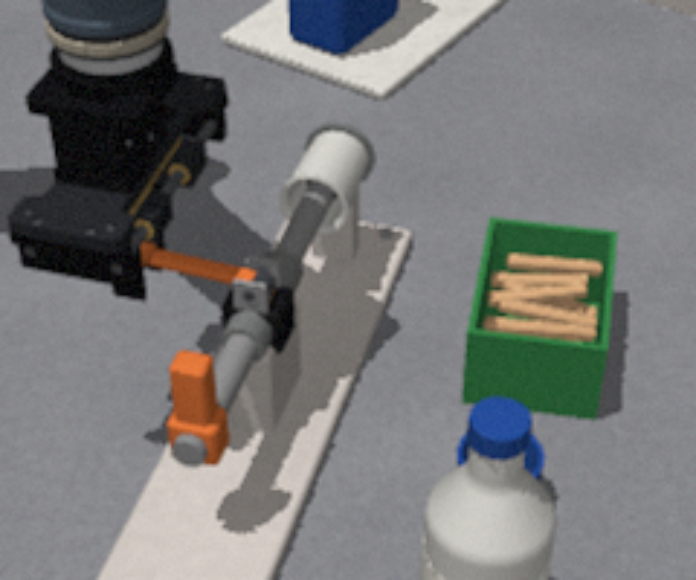

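The move was refused because its length wasn't a multiple of 7, so the arm hasn't moved. The picture shows the fingers still on the level lever, with the roller at about (145,255), and the tube in the cup. I'll resend it correctly.

{"method": "arm_command", "body": {"commands": [0,0,0,0,0,0,0,0,0,0,0,0,0,0,0,0,0,0,0,0,0,0,0,0,0,0,0,0,0,0,0,0,0,0,0,0,0,0,-0.03,0,0,0,0,0,0,-0.08,0,0,0,0,0,0,-0.13,0,0,0,0,0,0,-0.16,0,0,0,0,0,0,-0.16,0,0,0]}}

```text
t: 15.5
ee_pos: [0.4374, 0.0361, 0.2746]
ee_rot: [-0.159, 0.987, 0.0, 0.003]
ft_force: [-0.4, -0.3, 0.0]
width: 0.0866
grip_force: 0.0
```

```bash
python3 - <<'E'
from h import *
o=arm.get_obs();print(o['t'],o['ee_pos'],o['ft_force'],o['width'])
im=arm.read_camera('scene')[:,:,::-1];cv2.imwrite('pics/end2.png',cv2.resize(im[110:310,200:440],None,fx=2.9,fy=2.9))
E
```

```text
15.5 [0.43739765 0.03609101 0.27459405] [-0.37734194 -0.31366603  0.02345138] 0.08657065057124022
```

View pics/end2.png

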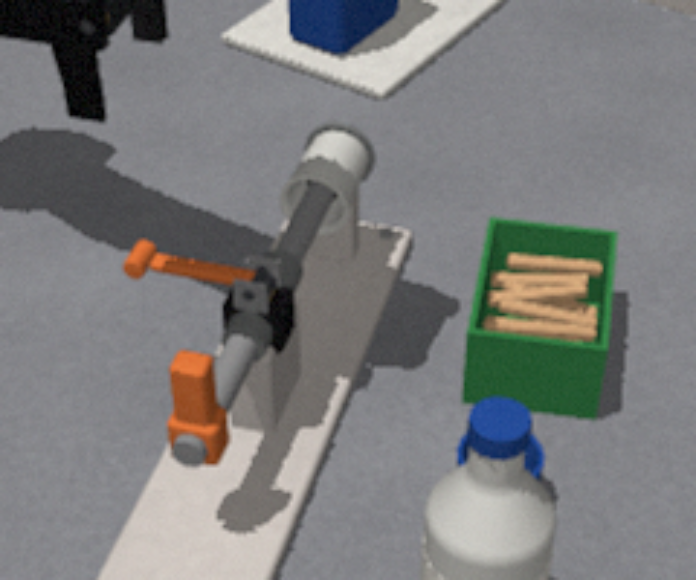

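The lever lies flat on the near side, with its roller at (138,258). The handle is where it was left, at (193,380), and the arm is clear of everything. I'm handing in.

```bash
python3 -c "
from workcell import arm
print(arm.hand_in())"
```

```text
the job is handed in; nothing more can be done
None
```

I handed the job in at about 15.5 s: the tube presses on the pad with an estimated 4–5.5 N, the lever is flat at its stop (2.53 rad), and the arm is clear and touched no bystander; the hand-in gave no verdict.

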